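# Tip a moulded cover into the blue tray with the spring-centred lever

## Robot

A 6-joint arm with a two-finger parallel gripper is mounted at the origin on the work surface. World frame = base frame: x ahead of the robot, y to its left, z up, the work surface at z = 0. Lengths are in m, angles in rad, forces in N, time in s.
With the tool pointing down it reaches from about 0.325 to 0.85 m from the base axis. Payload 4.4 kg.
Tool frame: the origin (TCP) lies midway between the tips of the shut fingers; the grasp point (between the pads) lies 19 mm behind it; x points along the fingers, y is the direction in which the jaws open and shut, and the axes are right-handed (so a half turn about x gives the same grasp; the last joint's range is limited). The gripper opens to 94 mm and grips with 3 to 60 N. Pads are 16 mm wide; open, the fingers measure 119 mm over their backs; the gripper's body (75 mm by 177 mm) begins 78 mm behind the grasp point.
Start: joints at [-1.438, 0.207, 1.542, -0, 1.393, -0.15], TCP at [0.161, -0.552, 0.205] pointing down, gripper open.
Joint ranges: [-2.73, 2.73], [-0.86, 2.22], [0.23, 2.46], [-1.11, 4.25], [0.08, 2.63], [-2.82, 2.82]. Speed limits (rad/s): [2.79, 2.79, 3.14, 3.14, 3.14, 3.14].

## Interface

Orientations are given as [roll, pitch, yaw] about the fixed x, y, z axes, in that order (R = Rz(yaw) Ry(pitch) Rx(roll)).
In Python, from bench import telemetry, optics, close_job gives the robot as it stands.
- The arm moves only by the tool jog_arm, never from a script. Its argument "steps" is a list of rows, each a list of 3 entries, a list of its own where there are three numbers: the finger opening in mm, from 0 to 94, then the shift along the tool's x, y, z in mm, then the turn about the tool's x in degrees. In form: [[jaw, [dx, dy, dz], roll], ...]. A call has 1 to 20 rows; each row is the pose to reach, as a shift and turn from the pose measured when the call began, along the tool's axes at that moment; what a row does not reach only later rows make up. A row lasts 1/12 s, in which the tool goes at most 41.7 mm and 7.16 degrees, less where a joint would pass 70% of its speed; a pose out of reach is approached as far as the arm can. A call with a gripper value outside its range is refused whole. The fingers move at their own pace and stop on an object; the grip force is fixed at half the most. Time passes only in rows, so rows that repeat a pose let the fingers close. It gives the time, the measured TCP pose, the force and the opening at its end, in the units of the state.
- telemetry.read_state(): the state, without advancing time (a new reading comes with each control period).
- optics.capture(name): name is "scene" or "top"; returns a dict with "pixels" (384x512x3 uint8, red, green, blue), "fx", "fy", "cx", "cy" (pixels), "rvec" (rotation vector, rad) and "tvec" (3), from world to camera coordinates, as OpenCV has them. Camera axes: x right, y down, z forward; pixel columns grow to the right and rows downward; lengths in m; the calibration is good to about 2 mm. A picture is of the moment at which its call begins. There is no depth.
- close_job(): hands the job in, once; it reports no verdict.
The state is a dict: "clock": time; "q": joint angles; "joint_velocities": joint speeds; "joint_torque": joint torques, N m; "eef_pos": TCP position; "orientation": TCP orientation; "wrist_force": force on the tool from outside, world axes, zero at the start; "ft_torque": the same for the moment, N m; "opening": finger opening in m.
Only numpy, scipy, OpenCV 4.12 (cv2) and the standard library are available. Lean on these libraries where they do the work, as an engineer would, in place of code of your own. Each camera call takes 0.05 s, during which the arm holds its last target.

## Task

Send the white moulded cover that lies on the tipping pan down into the blue tray: push the black-handled lever over towards the blue tray until you feel it come up against its stop, keep it against the stop for a good second without forcing it, then let it come back to the middle by its spring and leave it free. Work only the lever: do not touch the cover by hand, do not tip it into the orange tray, and leave the jar, bracket, plate and pencil where they are.

Things in the scene. Friction and masses are not known exactly. Their poses are not given: they have to be found in the camera images.
- stand: Fixed grey and dark steel stand, base 250 x 120 mm. Origin on the table under the pan's middle; x runs from the lever to the pan along the level rocking axis, which is 100 mm above the table; y is sideways, z up. The lever stands 115 mm from the origin towards -x.
- tipper: The rocking part in one piece: polished steel pan (124 mm along x, 130 mm along y, floor 12 mm above the rocking axis, open at both y ends) with the lever in front of it. Origin on the rocking axis above the stand's origin; axes as the stand's when centred. What lies on the pan slides off the end that is tipped down, into that side's tray.
- grip (a point): Centre of the lever's black handle, a cylinder 28 mm across and 45 mm long, 117.5 mm above the rocking axis; a 12 mm rod below it. In the middle it spans 195 to 240 mm above the table. Spring-centred: pushed along the stand's y it needs 0.8 N per 0.1 rad (3 to 8 N near the stop), then suddenly stiffens. 11 to 16 N holds it against the stop; over 22 N harms it. Freed, it recentres in 0.5 s.
- tray_blue: Blue open tray, fixed, 170 x 170 mm, 45 mm high, walls 4 mm; origin at the centre of its underside. It stands on one side of the pan (+y or -y of the stand, 147 mm from the middle), the orange tray on the other. Tilting the lever towards a tray tips the pan down on that tray's side.
- tray_orange: Orange open tray of the same size, fixed, on the other side of the pan; origin at the centre of its underside.
- cover_mid (a point): Centre of the white moulded plastic cover, a loose block 90 x 60 x 30 mm of 0.11 to 0.23 kg lying on the pan, its 90 mm along the rocking axis.
- jar: Amber jar, 64 mm in diameter and 100 mm high, loose, standing beyond the tipper; origin at the centre of its underside. Not to be disturbed.
- bracket: Aluminium angle, 50 x 140 x 50 mm, loose, beyond the tipper; origin at the centre of its underside. Not to be disturbed.
- plate: Steel test plate, 70 x 110 x 8 mm, loose, lying flat on the near side; origin at the centre of its underside. Not to be disturbed.
- pencil: Yellow pencil, 160 mm long, 8 mm thick, loose, lying on the near side; origin at the middle of its underside. Not to be disturbed.
- tail (a point): Lower end of the lever, 75 mm below the rocking axis. It meets a stop screw on each side. The two screws are set anew each time, each by itself: the lever stops somewhere between 0.37 and 0.63 rad of tilt. Their setting is not measured: the stop must be felt.
Things that resemble listed ones, but are neither listed nor needed, are in the scene too. Leave any purple look-alike of the part that bears cover_mid alone. There is more than one size of the tray_blue; the job needs the larger.

How it is judged:
On the way, in this order (a step that is already met when the one before it is completed fails the run):
1. the lever is pressed against its stop on the blue tray's side and kept there for 0.8 s (contact force between tipper and stand above 2 N and ((y of tray_blue in the frame of stand above 0 m and y of grip in the frame of stand above 0.03 m) or (y of tray_blue in the frame of stand below 0 m and y of grip in the frame of stand below -0.03 m))), for 0.8 s.
2. the lever is back in the middle (y of grip in the frame of stand between -0.009 and 0.009 m), for 0.2 s.
At the end, for the whole second after the job is handed in: The cover rests in the blue tray (its centre inside the tray's walls, less than 55 mm above the table, still) and the lever stands free in the middle (handle within 9 mm of upright, sideways) (all of step 2 and x of cover_mid in the frame of tray_blue between -0.083 and 0.083 m and y of cover_mid in the frame of tray_blue between -0.083 and 0.083 m and height (world z) of cover_mid below 0.055 m and linear speed of cover below 0.03 m/s); the robot touches nothing.
It fails at once if the lever is forced: the robot pushes it with more than 22 N (contact force between any of the fingers, the arm and tipper above 22 N).
It fails at once if the robot touches the cover (contact force between any of the fingers, the arm and cover above 0.5 N).
It fails at once if the cover goes into the orange tray (horizontal distance between cover_mid and tray_orange below 0.07 m).
It fails at once if a bystander is moved by more than 25 mm (distance of any of jar, bracket, plate, pencil from where it was at the start of the episode above 0.025 m).
It also fails if it takes over 38 s, if anything falls off the work surface, if the arm or the gripper's body presses on something with over 40 N, if the wrist force passes 120 N, or if a joint passes its speed limit or range.

## Working session

There is one attempt and no reset: what is moved stays moved. The work goes in short steps, Python scripts to look and compute and a tool call to move; the robot and the scene stay as the last step left them, time stands still between calls to the robot, and variables do not carry over. Pictures are saved under pics/ and viewed, and the job is handed in when it is done.

Besides the shell and the picture viewer there is one more tool, called after "Request:" as a command line: name --argument value ..., lists and objects as JSON in quotes. jog_arm: Moves the arm, as the interface text tells. Its arguments: {"type":"object","properties":{"steps":{"type":"array","items":{"type":"array"}}},"required":["steps"]}

```bash
mkdir -p pics
cat > h.py <<'E'
import numpy as np,cv2
from bench import telemetry,optics,close_job
def cap(n,f):
    d=optics.capture(n); np.savez('pics/'+f+'.npz',**d); cv2.imwrite('pics/'+f+'.png',d['pixels'][:,:,::-1]); return d
def ray(d,u,v):
    R=cv2.Rodrigues(np.array(d['rvec'],float))[0]; t=np.array(d['tvec'],float)
    o=-R.T@t; r=R.T@np.array([(u-d['cx'])/d['fx'],(v-d['cy'])/d['fy'],1]); return o,r
def onz(d,u,v,z):
    o,r=ray(d,u,v); return o+r*(z-o[2])/r[2]
def proj(d,p):
    K=np.array([[d['fx'],0,d['cx']],[0,d['fy'],d['cy']],[0,0,1.]])
    return cv2.projectPoints(np.array(p,float).reshape(-1,3),np.array(d['rvec'],float),np.array(d['tvec'],float),K,None)[0].reshape(-1,2)
E
python3 - <<'E'
from h import *
for n in('scene','top'):
    d=cap(n,n+'0'); print(n,ray(d,d['cx'],d['cy']),d['fx'])
print(telemetry.read_state())
E
```

```text
scene (array([1.22679538, 0.23876131, 0.7460365 ]), array([-0.71379532, -0.23701463, -0.65902983])) 361.2488301217903
top (array([0.39464375, 0.02458105, 1.33344383]), array([ 0.15172576, -0.01289601, -0.9883385 ])) 463.21004292964557
{'clock': 0.1, 'q': array([-1.43749018e+00,  2.07303722e-01,  1.54278981e+00,  1.30953493e-05,
        1.39347906e+00, -1.50481412e-01]), 'joint_velocities': array([ 0.00039161, -0.00124247, -0.00122886,  0.00192791,  0.00092092,
       -0.00041081]), 'joint_torque': array([-1.12879854e-03, -3.71869326e+01, -2.82294291e+01,  6.99623628e-02,
        3.12169769e-02, -5.07377649e-05]), 'eef_pos': array([ 0.1609044 , -0.55128668,  0.20443464]), 'orientation': array([-1.72778564,  1.56881634,  1.69759225]), 'wrist_force': array([-0.28946534, -0.66287207,  0.00944861]), 'ft_torque': array([0.04715829, 0.00019551, 0.00144301]), 'opening': 0.09387130554829562}
```

```bash
ls .
```

```text
h.py
pics
```

View pics/scene0.png

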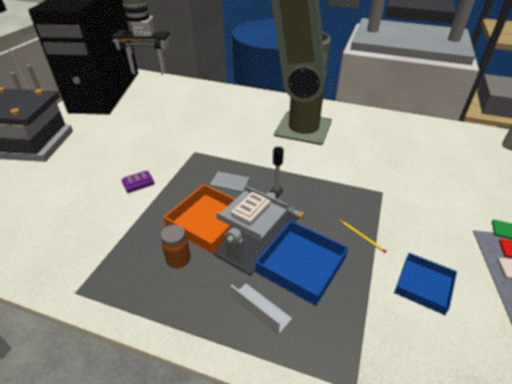

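View pics/top0.png

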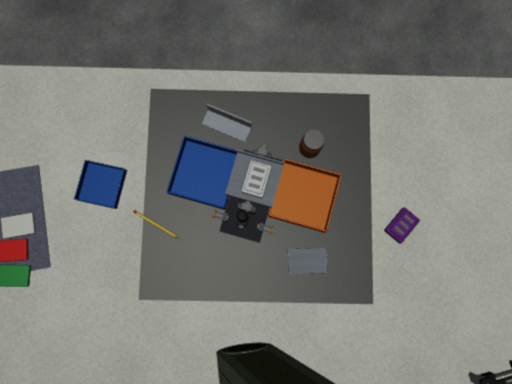

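The scene view shows the large blue tray at (302,262), the small blue one at (427,283), the orange tray at (205,217), the handle at (278,156) and the purple look-alike at (137,181). In the top view the large blue tray is at (205,172), the small one at (101,184), the orange one at (305,195) and the cover at (256,178). I'll enlarge the lever and trays and measure them next.

Run:
```python
from h import *
D={n:dict(np.load(f'pics/{n}0.npz')) for n in('scene','top')}
for n,d in D.items():
    hsv=cv2.cvtColor(d['pixels'],cv2.COLOR_RGB2HSV)
    for c,lo,hi in(('blue',(100,120,50),(125,255,255)),('orange',(3,150,100),(14,255,255))):
        m=cv2.inRange(hsv,lo,hi)
        for k in cv2.findContours(m,0,2)[0]:
            if cv2.contourArea(k)>800:
                r=cv2.minAreaRect(k); 
                b=cv2.boxPoints(r); q=cv2.approxPolyDP(cv2.convexHull(k),5,True)[:,0]
                w=np.array([onz(d,*p,0.045)[:2] for p in (b if n=='top' else q)])
                print(n,c,np.round(r[0]),w.mean(0).round(3),np.linalg.norm(np.diff(np.vstack([w,w[:1]]),axis=0),axis=1).round(3), np.degrees(np.arctan2(*(w[1]-w[0])[::-1])).round(1))
s=D['scene']['pixels'][135:215,225:325,::-1]; t=D['top']['pixels'][130:260,160:350,::-1]
cv2.imwrite('pics/c1.png',cv2.resize(s,None,fx=7,fy=7,interpolation=2)); cv2.imwrite('pics/c2.png',cv2.resize(t,None,fx=4,fy=4,interpolation=2))
```

```text
scene blue [427. 284.] [0.638 0.445] [0.107 0.126 0.102 0.126] 79.1
scene blue [300. 259.] [0.675 0.138] [0.166 0.188 0.156 0.035 0.163] 74.9
scene blue [345.  50.] [-1.008 -0.038] [1.691 0.046 1.592 0.396] 0.9
scene blue [253.  45.] [-0.871 -0.546] [1.504 0.26  1.42  0.35 ] 20.2
scene orange [198. 218.] [ 0.629 -0.131] [0.114 0.096 0.123 0.111 0.158 0.112] 18.3
top blue [ 99. 184.] [0.608 0.447] [0.116 0.117 0.115 0.116] -9.5
top blue [203. 172.] [0.649 0.157] [0.172 0.173 0.171 0.17 ] -12.7
top orange [305. 195.] [ 0.59  -0.132] [0.17  0.173 0.169 0.17 ] -14.6
```

View pics/c1.png

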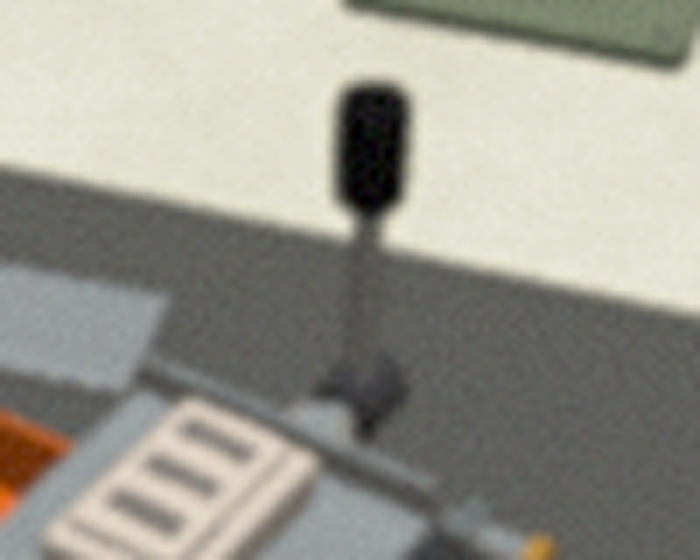

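View pics/c2.png

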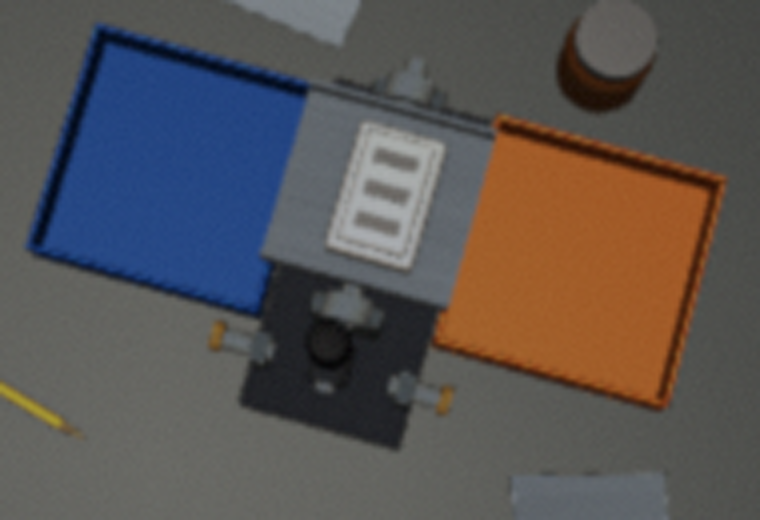

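Run:
```python
from h import *
from scipy.spatial.transform import Rotation as Ro
D={n:dict(np.load(f'pics/{n}0.npz')) for n in('scene','top')}
# handle in scene by dark mask
g=cv2.cvtColor(D['scene']['pixels'],cv2.COLOR_RGB2GRAY)
m=(g<60).astype(np.uint8); m[:140]=0;m[170:]=0;m[:,:265]=0;m[:,292:]=0
n,l,st,c=cv2.connectedComponentsWithStats(m); i=1+np.argmax(st[1:,4]); print(st[i],c[i]); cs=c[i]
t=D['top']; g=cv2.cvtColor(t['pixels'],cv2.COLOR_RGB2GRAY)
m=(g<26).astype(np.uint8); m[:208]=0;m[222:]=0;m[:,:234]=0;m[:,252:]=0
n,l,st,c=cv2.connectedComponentsWithStats(m); i=1+np.argmax(st[1:,4]); print(st[i],c[i])
for z in(.2175,.24): print('top on z',z,onz(t,*c[i],z), 'scene',onz(D['scene'],*cs,z))
o1,r1=ray(D['scene'],*cs);o2,r2=ray(t,*c[i])
A=np.stack([r1,-r2],1);x=np.linalg.lstsq(A,o2-o1,rcond=None)[0];print(o1+r1*x[0],o2+r2*x[1])
yb=np.array([.649,.157]);yo=np.array([.590,-.132]);e=(yb-yo)/np.linalg.norm(yb-yo);ex=np.array([e[1],-e[0]])
print('y',e,'yaw',np.degrees(np.arctan2(ex[1],ex[0])),'lever',(yb+yo)/2-.115*ex)
# screws (brass) top
for a in((216,214),(271,230)): pass
R=Ro.from_euler('xyz',telemetry.read_state()['orientation']).as_matrix();print(R.round(3))
```

```text
[274 148   9  18 132] [277.62878788 155.84848485]
[236 209  13  13  83] [242.38554217 215.84337349]
top on z 0.2175 [0.5080719  0.04065461 0.2175    ] scene [0.51177804 0.04190219 0.2175    ]
top on z 0.24 [0.50578493 0.04033053 0.24      ] scene [0.5422166  0.05028256 0.24      ]
[0.50827013 0.04093639 0.21490697] [0.50833515 0.04069192 0.21491006]
y [0.20002643 0.9797905 ] yaw -11.538504849931437 lever [0.50682409 0.03550304]
[[-0.     0.28  -0.96 ]
 [ 0.002 -0.96  -0.28 ]
 [-1.    -0.002 -0.   ]]
```

Of the two blue trays, the one at top-view (203,172) measures about 170 mm, while the one at (99,184) measures about 116 mm. So the first is the tray for this job, and it sits beside the pan on stand +y. Triangulation puts the handle at (0.508, 0.041, 0.215), against an expected height of 0.2175. Next I move the closed fingers to the orange side of the lever, at handle height.

Request:
jog_arm --steps '[[0,[0,-28,-31],5],[0,[0,-56,-62],10],[0,[0,-83,-93],15],[0,[0,-110,-124],20],[0,[0,-138,-155],25],[0,[0,-166,-186],29],[0,[0,-194,-217],29],[0,[0,-222,-248],29],[0,[0,-250,-279],29],[0,[0,-278,-310],29],[0,[0,-306,-341],29],[0,[0,-334,-373],29],[0,[0,-361,-404],29],[0,[0,-385,-430],29],[0,[0,-402,-451],29],[0,[0,-412,-462],29],[0,[0,-419,-470],29],[0,[0,-419,-470],29],[0,[0,-419,-470],29]]'

```text
clock: 1.68
eef_pos: [0.4943, -0.0176, 0.205]
orientation: [-0.633, 1.569, 2.287]
wrist_force: [1.2, -0.2, 0.0]
opening: 0.0004
```

Run:
```python
from h import *
from scipy.spatial.transform import Rotation as Ro
a=cap('scene','s1');b=cap('top','t1')
cv2.imwrite('pics/m1.png',np.hstack([cv2.resize(a['pixels'][80:280,180:360,::-1],None,fx=2.2,fy=2.2),cv2.resize(b['pixels'][130:330,160:340,::-1],None,fx=2.2,fy=2.2)]))
s=telemetry.read_state();print(s['eef_pos'],s['wrist_force'],s['opening'],s['clock']);print(Ro.from_euler('xyz',s['orientation']).as_matrix().round(3))
```

```text
[ 0.4941618  -0.0183429   0.20512991] [ 0.48000131 -0.10052042 -1.00952384] 0.0005438245295220855 1.7833
[[-0.001 -0.222 -0.975]
 [ 0.002 -0.975  0.222]
 [-1.    -0.001  0.001]]
```

View pics/m1.png

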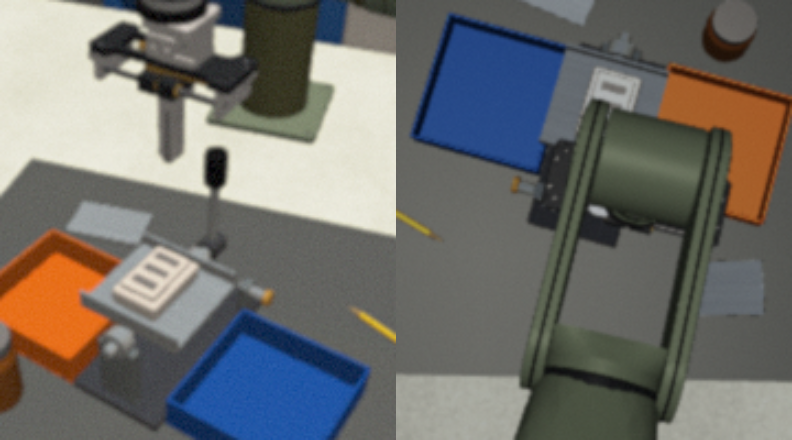

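The fingers hang on the orange side of the handle, at the same height. In the crop, the fingers are at (172,130) and the handle at (215,168). Now I push, staying short of the earliest possible stop.

Request:
jog_arm --steps '[[0,[0,-7,0],0],[0,[0,-14,0],0],[0,[0,-20,0],0],[0,[0,-25,0],0],[0,[0,-30,0],0],[0,[0,-35,0],0],[0,[0,-40,0],0],[0,[0,-45,0],0],[0,[0,-50,0],0],[0,[0,-55,0],0],[0,[0,-60,0],0],[0,[0,-60,0],0],[0,[0,-60,0],0]]'

```text
clock: 2.87
eef_pos: [0.5076, 0.0404, 0.2052]
orientation: [-0.806, 1.569, 2.112]
wrist_force: [-0.5, -1.7, 0.6]
opening: 0.0004
```

Run:
```python
from h import *
a=cap('scene','s2')
cv2.imwrite('pics/m2.png',cv2.resize(a['pixels'][80:310,180:360,::-1],None,fx=2.5,fy=2.5))
s=telemetry.read_state();print(s['eef_pos'],s['wrist_force'],s['clock'])
```

```text
[0.50755314 0.04019728 0.2053093 ] [ 0.78080379 -1.79507116  0.2484585 ] 2.9167
```

View pics/m2.png

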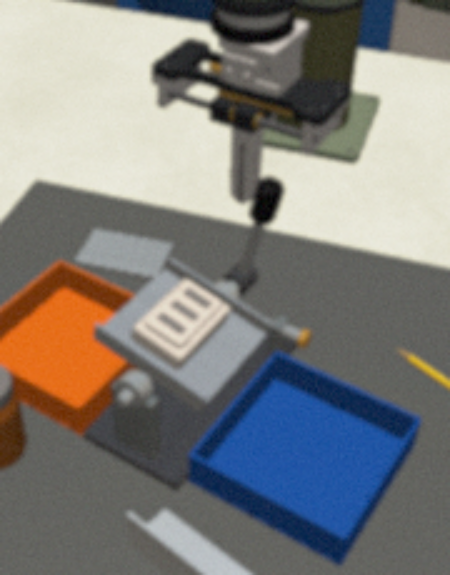

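The lever follows, with about 1.8 N of spring force. The cover is still on the pan, at crop (180,320). I keep going in small steps.

Request:
jog_arm --steps '[[0,[0,-4,0],0],[0,[0,-8,0],0],[0,[0,-12,0],0],[0,[0,-12,0],0]]'

```text
clock: 3.25
eef_pos: [0.5099, 0.0525, 0.205]
orientation: [-0.548, 1.568, 2.371]
wrist_force: [0.1, -2.3, -0.1]
opening: 0.0002
```

Request:
jog_arm --steps '[[0,[0,-1,0],0],[0,[0,-2,0],0],[0,[0,-2,0],0]]'

```text
clock: 3.5
eef_pos: [0.5103, 0.0546, 0.2048]
orientation: [-0.462, 1.568, 2.457]
wrist_force: [-0.1, -1.9, 0.7]
opening: 0.0
```

Request:
jog_arm --steps '[[0,[0,-1,0],0],[0,[0,-2,0],0],[0,[0,-2,0],0]]'

```text
clock: 3.75
eef_pos: [0.5106, 0.0567, 0.2048]
orientation: [-0.431, 1.567, 2.488]
wrist_force: [-0.0, -2.1, -0.9]
opening: 0.0005
```

Request:
jog_arm --steps '[[0,[0,-1,0],0],[0,[0,-2,0],0],[0,[0,-2,0],0]]'

```text
clock: 4.0
eef_pos: [0.511, 0.0588, 0.2047]
orientation: [-0.414, 1.567, 2.505]
wrist_force: [0.1, -2.4, -1.9]
opening: 0.0005
```

Request:
jog_arm --steps '[[0,[0,-1,0],0],[0,[0,-2,0],0],[0,[0,-2,0],0]]'

```text
clock: 4.25
eef_pos: [0.5115, 0.061, 0.2048]
orientation: [-0.495, 1.567, 2.424]
wrist_force: [-0.6, -1.4, -0.9]
opening: 0.0003
```

Request:
jog_arm --steps '[[0,[0,-1,0],0],[0,[0,-2,0],0],[0,[0,-2,0],0]]'

```text
clock: 4.5
eef_pos: [0.5119, 0.0631, 0.2049]
orientation: [-0.507, 1.567, 2.413]
wrist_force: [-0.9, -2.6, -0.6]
opening: 0.0005
```

Request:
jog_arm --steps '[[0,[0,-1,0],0],[0,[0,-2,0],0],[0,[0,-2,0],0]]'

```text
clock: 4.75
eef_pos: [0.5124, 0.0651, 0.2048]
orientation: [-0.46, 1.567, 2.46]
wrist_force: [-0.1, -2.4, -1.5]
opening: 0.0007
```

Request:
jog_arm --steps '[[0,[0,-1,0],0],[0,[0,-2,0],0],[0,[0,-2,0],0]]'

```text
clock: 5.0
eef_pos: [0.5128, 0.0672, 0.2048]
orientation: [-0.456, 1.567, 2.463]
wrist_force: [0.2, -3.0, -0.3]
opening: -0.0001
```

Run:
```python
from h import *
a=cap('scene','s3')
cv2.imwrite('pics/m3.png',cv2.resize(a['pixels'][80:310,180:360,::-1],None,fx=2.5,fy=2.5))
s=telemetry.read_state();print(s['eef_pos'],s['wrist_force'],s['clock'])
```

```text
[0.51280202 0.06717824 0.20478515] [-0.47804706 -2.12884211 -0.40788558] 5.05
```

View pics/m3.png

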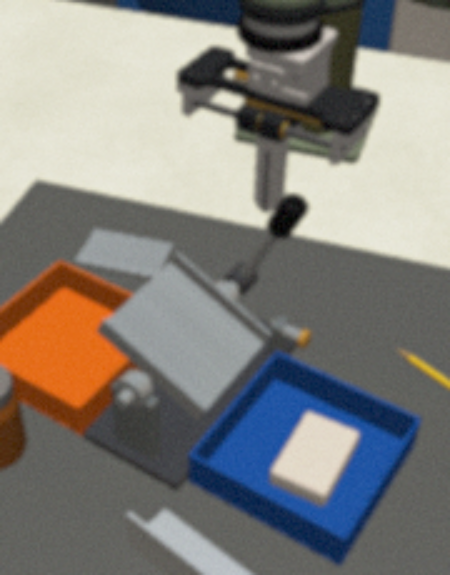

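The cover is already in the blue tray, at crop (315,455). The stop hasn't been felt yet, since the force is still about 2.5 N, so I carry on.

Request:
jog_arm --steps '[[0,[0,-1,0],0],[0,[0,-2,0],0],[0,[0,-2,0],0]]'

```text
clock: 5.3
eef_pos: [0.5132, 0.0693, 0.2048]
orientation: [-0.493, 1.567, 2.427]
wrist_force: [-0.4, -1.9, -1.7]
opening: 0.0003
```

Request:
jog_arm --steps '[[0,[0,-1,0],0],[0,[0,-2,0],0],[0,[0,-2,0],0]]'

```text
clock: 5.55
eef_pos: [0.5137, 0.0714, 0.2048]
orientation: [-0.514, 1.567, 2.406]
wrist_force: [-0.6, -3.4, -0.6]
opening: 0.0005
```

Request:
jog_arm --steps '[[0,[0,-1,0],0],[0,[0,-2,0],0],[0,[0,-2,0],0]]'

```text
clock: 5.8
eef_pos: [0.5142, 0.0736, 0.2049]
orientation: [-0.56, 1.567, 2.36]
wrist_force: [-0.8, -3.9, -0.6]
opening: 0.0002
```

Request:
jog_arm --steps '[[0,[0,-1,0],0],[0,[0,-1.5,0],0],[0,[0,-1.5,0],0]]'

```text
clock: 6.05
eef_pos: [0.5146, 0.0751, 0.2049]
orientation: [-0.573, 1.567, 2.347]
wrist_force: [-1.2, -3.4, -1.2]
opening: 0.0006
```

Request:
jog_arm --steps '[[0,[0,-1,0],0],[0,[0,-1.5,0],0],[0,[0,-1.5,0],0]]'

```text
clock: 6.3
eef_pos: [0.5149, 0.0767, 0.2049]
orientation: [-0.585, 1.567, 2.336]
wrist_force: [-0.6, -3.0, 0.1]
opening: 0.0003
```

Request:
jog_arm --steps '[[0,[0,-1,0],0],[0,[0,-1.5,0],0],[0,[0,-1.5,0],0]]'

```text
clock: 6.55
eef_pos: [0.5153, 0.0783, 0.2049]
orientation: [-0.627, 1.567, 2.293]
wrist_force: [-0.4, -2.9, -0.9]
opening: 0.0001
```

Request:
jog_arm --steps '[[0,[0,-1,0],0],[0,[0,-1.5,0],0],[0,[0,-1.5,0],0]]'

```text
clock: 6.8
eef_pos: [0.5156, 0.0799, 0.2049]
orientation: [-0.637, 1.567, 2.284]
wrist_force: [-0.8, -2.5, -0.5]
opening: 0.0002
```

Request:
jog_arm --steps '[[0,[0,-1,0],0],[0,[0,-1.5,0],0],[0,[0,-1.5,0],0]]'

```text
clock: 7.05
eef_pos: [0.516, 0.0815, 0.2049]
orientation: [-0.66, 1.567, 2.261]
wrist_force: [-0.1, -4.3, -1.1]
opening: 0.0001
```

Request:
jog_arm --steps '[[0,[0,-1,0],0],[0,[0,-1.5,0],0],[0,[0,-1.5,0],0]]'

```text
clock: 7.3
eef_pos: [0.5164, 0.0831, 0.205]
orientation: [-0.684, 1.567, 2.237]
wrist_force: [0.0, -2.9, -0.3]
opening: 0.0006
```

Run:
```python
from h import *
a=cap('scene','s4')
cv2.imwrite('pics/m4.png',cv2.resize(a['pixels'][120:220,240:340,::-1],None,fx=6,fy=6,interpolation=2))
s=telemetry.read_state();print(s['eef_pos'],s['wrist_force'],s['clock'])
```

```text
[0.51636864 0.08305194 0.20497266] [-0.55817371 -3.9221439  -0.2771557 ] 7.35
```

View pics/m4.png

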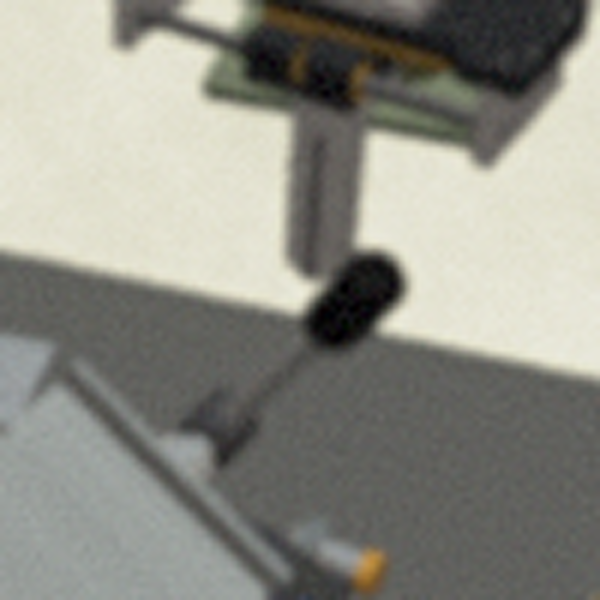

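The fingertip bears on the middle of the handle, at crop (320,275). The contact is sound, so I continue.

Request:
jog_arm --steps '[[0,[0,-1,0],0],[0,[0,-1.5,0],0],[0,[0,-1.5,0],0]]'

```text
clock: 7.6
eef_pos: [0.5167, 0.0846, 0.205]
orientation: [-0.702, 1.567, 2.218]
wrist_force: [-0.6, -4.0, -0.7]
opening: 0.0004
```

Request:
jog_arm --steps '[[0,[0,-1,0],0],[0,[0,-1.5,0],0],[0,[0,-1.5,0],0]]'

```text
clock: 7.85
eef_pos: [0.517, 0.086, 0.205]
orientation: [-0.647, 1.567, 2.274]
wrist_force: [-0.5, -3.8, -1.3]
opening: 0.0005
```

Request:
jog_arm --steps '[[0,[0,-1,0],0],[0,[0,-1.5,0],0],[0,[0,-1.5,0],0]]'

```text
clock: 8.1
eef_pos: [0.5173, 0.087, 0.2049]
orientation: [-0.329, 1.567, 2.592]
wrist_force: [-0.7, -5.1, -0.5]
opening: 0.001
```

Request:
jog_arm --steps '[[0,[0,-1,0],0],[0,[0,-1,0],0],[0,[0,-1,0],0]]'

```text
clock: 8.35
eef_pos: [0.5173, 0.0872, 0.2048]
orientation: [0.189, 1.567, 3.11]
wrist_force: [-0.8, -5.9, -0.6]
opening: 0.0007
```

Request:
jog_arm --steps '[[0,[0,-1,0],0],[0,[0,-1,0],0],[0,[0,-1,0],0]]'

```text
clock: 8.6
eef_pos: [0.5174, 0.0873, 0.2048]
orientation: [0.614, 1.566, -2.749]
wrist_force: [-0.7, -5.8, 0.3]
opening: 0.0009
```

The lever has stopped: 1 mm commands now only raise the force. I build it up towards 13 N.

Request:
jog_arm --steps '[[0,[0,-1,0],0],[0,[0,-2,0],0],[0,[0,-2.5,0],0],[0,[0,-2.5,0],0]]'

```text
clock: 8.93
eef_pos: [0.5175, 0.0879, 0.2045]
orientation: [1.014, 1.563, -2.349]
wrist_force: [-1.4, -7.6, -0.7]
opening: 0.0002
```

Request:
jog_arm --steps '[[0,[0,-2,0],0],[0,[0,-3,0],0],[0,[0,-4,0],0],[0,[0,-4.5,0],0],[0,[0,-4.5,0],0]]'

```text
clock: 9.35
eef_pos: [0.5177, 0.0888, 0.204]
orientation: [1.24, 1.556, -2.124]
wrist_force: [-2.6, -12.6, -1.1]
opening: 0.0004
```

That reads about 12.9 N. I hold here for just over a second.

Request:
jog_arm --steps '[[0,[0,-3.5,0],0],[0,[0,-3.5,0],0],[0,[0,-3.5,0],0],[0,[0,-3.5,0],0],[0,[0,-3.5,0],0],[0,[0,-3.5,0],0],[0,[0,-3.5,0],0],[0,[0,-3.5,0],0],[0,[0,-3.5,0],0],[0,[0,-3.5,0],0],[0,[0,-3.5,0],0],[0,[0,-3.5,0],0],[0,[0,-3.5,0],0],[0,[0,-3.5,0],0],[0,[0,-3.5,0],0]]'

```text
clock: 10.6
eef_pos: [0.5177, 0.0888, 0.204]
orientation: [1.316, 1.549, -2.049]
wrist_force: [-2.2, -12.2, 1.5]
opening: 0.0007
```

Held for 1.25 s at 12–13 N. Now I back off so that the spring brings the lever back.

Request:
jog_arm --steps '[[0,[0,6,0],0],[0,[0,18,0],0],[0,[0,38,0],0],[0,[0,64,0],0],[0,[0,95,0],0],[0,[0,125,0],0],[0,[0,145,0],0],[0,[0,155,0],0],[0,[0,160,0],0],[0,[0,160,0],0],[0,[0,160,0],0],[0,[0,160,0],0],[0,[0,160,0],0],[0,[0,160,0],0],[0,[0,160,0],0],[0,[0,160,0],0]]'

```text
clock: 11.93
eef_pos: [0.4824, -0.0667, 0.2074]
orientation: [1.316, 1.549, -2.049]
wrist_force: [0.3, -0.2, 0.1]
opening: 0.0005
```

Run:
```python
from h import *
a=cap('scene','s5');b=cap('top','t5')
cv2.imwrite('pics/m5.png',np.hstack([cv2.resize(a['pixels'][80:330,150:360,::-1],None,fx=1.9,fy=1.9),cv2.resize(b['pixels'][80:330,150:360,::-1],None,fx=1.9,fy=1.9)]))
g=cv2.cvtColor(a['pixels'],cv2.COLOR_RGB2GRAY)
m=(g<60).astype(np.uint8); m[:142]=0;m[170:]=0;m[:,:260]=0;m[:,300:]=0
n,l,st,c=cv2.connectedComponentsWithStats(m); print(st[1:],c[1:])
s=telemetry.read_state();print(s['eef_pos'],s['wrist_force'],s['clock'])
```

```text
[[274 148   9  18 133]] [[278.31578947 156.27067669]]
[ 0.48236229 -0.06691047  0.20742854] [-0.27997413  0.5672288  -0.27124619] 12.0333
```

View pics/m5.png

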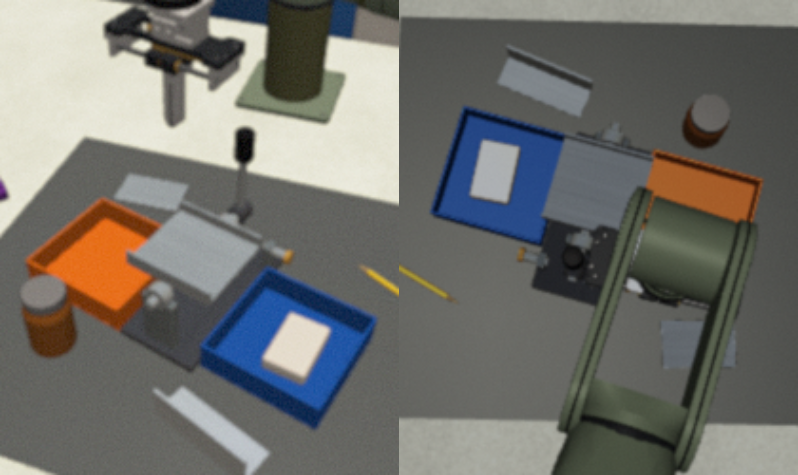

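The handle is back at pixel (278.3,156.3), against (277.6,155.8) at the start. The cover lies flat in the blue tray and the bystanders haven't moved. The fingers are well clear and the wrist force is near zero, so I'm handing in.

```bash
python3 -c "
from h import *
print(close_job())"
```

```text
the job is handed in; nothing more can be done
None
```

The cover is in the blue tray and the lever is free and back in the middle; I handed the job in at about 12 s on the clock.

- **Push:** I pushed the handle with the closed fingers from the orange side towards the larger blue tray (about 170 mm; the look-alike is about 116 mm). The spring force read 2–4 N on the way. The cover slid off before the stop was reached.
- **Stop:** I felt the stop at about 5–6 N, when the handle no longer followed 1 mm commands. I then held it for 1.25 s at 12–13 N. Every reading stayed below 13.5 N, against the 22 N limit.
- **Release:** I backed off about 160 mm and let the spring recentre the lever.

**Last checks:**
- The handle image is within 1 pixel of where it started.
- By eye in both views, the cover lies flat and well inside the blue tray's walls.
- The jar, bracket, plate and pencil look unmoved in the pictures; I did not measure them.
- The wrist force was below 1 N.

**Disagreement:** My estimates of the stand's angle ranged from about -11.5° to -14.3°. I used about -13°, and the push tracked the lever well.

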